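# Gauge a flanged bush, then hold it ready over the stub axle

## Robot

A 6-joint arm with a two-finger parallel gripper is mounted at the origin on the work surface; the furniture and walls round the work are solid. World frame = base frame: x ahead of the robot, y to its left, z up, the work surface at z = 0. Lengths are in m, angles in rad, forces in N, time in s.
With the tool pointing down it reaches from about 0.425 to 0.95 m from the base axis. Payload 3.5 kg.
Tool frame: the origin (TCP) lies on the centre line of the jaws, within the pads' length; the fingertips stand tip_extent ahead of it and the grasp point (between the pads) lies 2 mm behind it (tip_extent is the distance from the TCP to the fingertips, in m); z points along the fingers, y is the direction in which the jaws open and shut (so a half turn about z gives the same grasp; the last joint's range is limited). The gripper opens to 85 mm and grips with 20 to 120 N. Pads are 22 mm wide; open, the fingers measure 114 mm over their backs; the gripper's body (76 mm by 85 mm) begins 54 mm behind the grasp point. The pads swing forward as they close: fully open they stand 13 mm farther back than shut.
Start: joints at [-1.388, 0.286, 1.577, -0, 1.279, -0.15], TCP at [0.221, -0.638, 0.248] pointing down, gripper open.
Joint ranges: [-2.77, 2.77], [-0.9, 2.22], [0.21, 2.48], [-1.53, 4.67], [0.24, 2.81], [-2.84, 2.84]. Speed limits (rad/s): [2.79, 2.79, 3.14, 3.14, 3.14, 3.14].

## Interface

Orientations are given as a unit quaternion [x, y, z, w].
In Python, from plant import * gives the robot as it stands.
- The arm moves only by the shell command python3 -m crank 'ROWS' [FORCE]. ROWS is JSON, a list of rows, each a list of 7 numbers: the gripper's target within -1 to 1 (shut at 1, half-way at 0, fully open at -1), then the shift along the tool's x, y, z in cm, then the turn, a rotation vector about the tool's x, y, z in degrees. In form: [[fingers, tx, ty, tz, wx, wy, wz], ...]. A call has 1 to 5 rows; each row shifts and turns the commanded pose from where the row before left it, along the tool's axes as they then stand; what a row does not reach is not made up. A row lasts 1/10 s, in which the tool goes at most 50 mm and 8.59 degrees, less where a joint would pass 70% of its speed; a pose out of reach is approached as far as the arm can. A call is refused whole if a number of a shift passes 5 or a number of a turn 8.59, either way. A call with a gripper value outside its range is refused whole. The fingers move at their own pace and stop on an object; FORCE is the grip in N (left out, the last holds). Time passes only in rows, so rows that do not move let the fingers close. It gives the time, the measured TCP pose, the force and the opening at its end, in the units of the state.
- get_state(): the state, without advancing time (a new reading comes with each control period).
- read_camera(name): name is "scene" or "top" or "wrist"; returns a dict with "color" (420x560x3 uint8, red, green, blue), "vfov" (degrees; the focal length in pixels is half the picture's height over the tangent of half this angle, whatever the lens; pixels are square), "cx", "cy" (the principal point, pixels), "cam_to_world" (4x4, takes a point from camera to world coordinates). Camera axes: x right, y up, looking along -z (the intrinsics and any distortion apply to the point x, -y, -z); pixel columns grow to the right and rows downward; lengths in m; the calibration is good to about 2 mm. A picture is of the moment at which its call begins. There is no depth.
- sign_off(): hands the job in, once; it reports no verdict.
Trained networks look in the newest picture that a camera, given by its name, has taken for a name from the list of things; names that differ only in an ending like _2 or _b are one class to them, and where a whole thing is asked for, a point or a joint stands for the part that bears it (a point fixed in the world has none). Each returns a list of dicts, best first, with "p" (0 to 1); they miss things now and then, are a little off and sometimes report something else, mostly with a low value. They report only what shows in the picture. A call takes as long as a camera call. They do not tell look-alikes from the thing itself.
- trace(thing, camera): "pixels" (420x560 bool, what is visible of it) and "location" ([column, row] in pixels, amid what is visible of it).
- place_of(thing, camera): "location" ([column, row] in pixels: a listed point, or the origin of a listed thing).
The state is a dict: "time": time; "qpos": joint angles; "dq": joint speeds; "joint_efforts": joint torques, N m; "eef_pos": TCP position; "tcp_rot": TCP orientation; "contact_force": force on the tool from outside, world axes, zero at the start; "wrist_torque": the same for the moment, N m; "opening": opening from 0.0 (shut) to 1.0 (fully open).
Only numpy, scipy, OpenCV 4.12 (cv2) and the standard library are available. Lean on these libraries where they do the work, as an engineer would, in place of code of your own. Each camera call takes 0.05 s, during which the arm holds its last target.

## Task

Of the two flanged brass bushes, take the one whose bore goes over the upright gauge pin on the round base, and prove it by sliding it all the way down the pin until its flange sits on the base. Then lift it off, carry it over the row of clamps and blocks without disturbing them, and hold it upright and still, centred about a centimetre above the tip of the stub axle on the square bolted foot, touching nothing but your gripper. Finish while still holding it there: I will oil the axle before it goes on.

Things in the scene. Friction and masses are not known exactly. Their poses are not given: they have to be found in the camera images.
- bush_wide_center (a point): Centre (half-way up, on the axis) of the loose flanged brass bush that fits: 34 mm tall, standing on its 38 mm wide flange (flange is the lowest 8 mm), above it a round barrel 28 mm in diameter; straight through bore about 19 mm wide, thin wall; 0.11 kg nominal. Site is 17 mm above the underside; z is the bush's axis, up. Grip the barrel above the flange.
- bush_narrow_center (a point): Centre (half-way up, on the axis) of the other loose brass bush: the same outside shape and size, but thick-walled with a bore of only 13 mm, so that it does not go over the pin. Site is 17 mm above the underside; z up.
- gauge_seat (a point): Fixed gauge: the point on the pin's axis at the top face of its round steel base (70 mm diameter, 12 mm thick), where a fully seated bush's underside rests. The plain steel pin, 15 mm in diameter with a 5 mm tapered nose, rises 42 mm above this point. z up.
- axle_tip (a point): Fixed stub axle: centre of the top end of its upright steel journal (15 mm diameter, chamfered), 69 mm above the bench. Foot: square grey 70 x 70 x 18 mm with four dark screw heads; a 30 mm shoulder 6 mm high below the 45 mm journal. z up. It stands on the other side of the row from the gauge; which of the two is on the robot's left changes.
- clamp_a: Loose split aluminium shaft clamp standing in the row, 46 x 56 x 55 mm; origin at the centre of its underside. The row of four runs away from the robot, between the left and right work sides.
- clamp_b: Loose split aluminium shaft clamp standing in the row, 46 x 56 x 55 mm; origin at the centre of its underside.
- block_a: Loose bored steel block standing in the row, 43 x 50 x 51 mm; origin at the centre of its underside.
- block_b: Loose bored steel block standing in the row, 35 x 46 x 55 mm; origin at the centre of its underside.
Not all that is in view belongs to the job. What is shaped like the part that bears gauge_seat but orange is not meant. Leave any green look-alike of the part that bears bush_wide_center alone.

How it is judged:
By the outcome, as a careful person would: the job done as asked, in the order asked, and still so for the second after the job is handed in, while the arm keeps its last pose, push and grip.
It also fails if it takes over 64 s, if anything falls off the work surface, if the arm or the gripper's body presses on something with over 40 N, if the wrist force passes 120 N, or if a joint passes its speed limit or range.

## Working session

There is one attempt and no reset: what is moved stays moved. The work goes in short steps, Python scripts to look and compute and a shell command to move; the robot and the scene stay as the last step left them, time stands still between calls to the robot, and variables do not carry over. Pictures are saved under pics/ and viewed, and the job is handed in when it is done.

```bash
ls; mkdir -p pics; python3 - <<'E'
from plant import *
import cv2
s=get_state();print(s)
for c in ["scene","top","wrist"]:
    r=read_camera(c);print(c,r["vfov"],r["cx"],r["cy"],r["cam_to_world"],[k for k in r])
    cv2.imwrite(f"pics/{c}0.png",r["color"][:,:,::-1])
E
```

```text
pics
{'time': 0.0, 'qpos': array([-1.38796951e+00,  2.87212077e-01,  1.57819566e+00, -8.47439428e-06,
        1.27859460e+00, -1.50024454e-01]), 'dq': array([-5.25827434e-05, -1.49571991e-04,  4.72122069e-05, -7.52993511e-04,
       -1.02504386e-04,  2.39084498e-03]), 'joint_efforts': array([-9.48247543e-04, -4.05980694e+01, -2.92626643e+01, -2.24670312e-04,
        5.85403031e-03,  3.34357225e-06]), 'eef_pos': array([ 0.22044476, -0.63732824,  0.24690608]), 'tcp_rot': array([ 9.86182271e-01,  1.65659523e-01, -2.38154458e-05, -1.20460923e-03]), 'contact_force': array([-0.0099787 ,  0.13255244, -0.32126184]), 'wrist_torque': array([-0.00130623, -0.00613243,  0.02878929]), 'opening': 1.0045348945514598}
scene 47.033025193361425 275.38441293384784 215.24788124142725 [[-0.88169647  0.35915203 -0.30597574  0.18305798]
 [-0.47177763 -0.6794844   0.56189574  0.50439152]
 [-0.00609975  0.639774    0.76853889  0.85573159]
 [ 0.          0.          0.          1.        ]] ['color', 'vfov', 'cx', 'cy', 'cam_to_world']
top 47.12537889965721 285.60074131600373 210.3423428298699 [[ 0.01620036  0.99814107 -0.05875328  0.4714055 ]
 [-0.99953653  0.01768165  0.02478056 -0.07553516]
 [ 0.02577335  0.05832459  0.99796492  1.00462122]
 [ 0.          0.          0.          1.        ]] ['color', 'vfov', 'cx', 'cy', 'cam_to_world']
wrist 68.21429977359018 274.6466172617528 206.19883415119222 [[ 0.32786014  0.9118053   0.24722223  0.28256171]
 [-0.94472478  0.31690054  0.08407823 -0.61592657]
 [-0.00168188 -0.26112287  0.96530411  0.37278107]
 [ 0.          0.          0.          1.        ]] ['color', 'vfov', 'cx', 'cy', 'cam_to_world']
```

View pics/scene0.png

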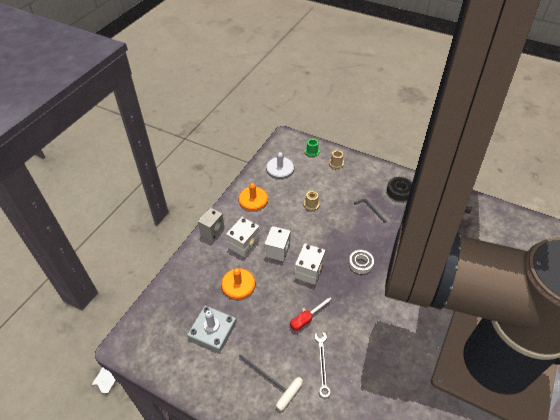

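View pics/top0.png

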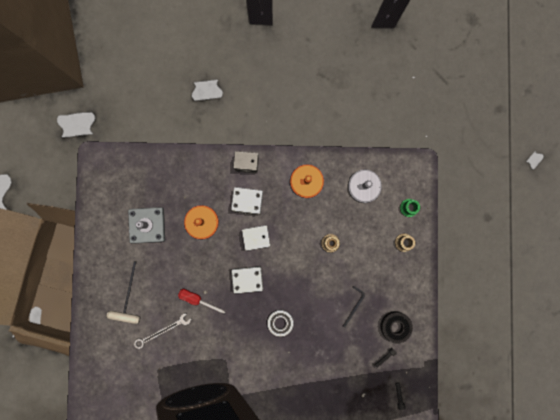

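View pics/wrist0.png

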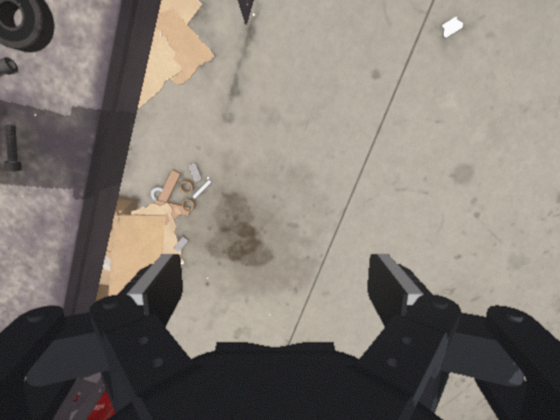

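Gauge (grey base) is at top-view pixel (366,186), the brass bushes at (331,243) and (405,243), the axle foot at (146,225), and the row lies around column 247. The green bush is at (411,207), and the orange gauges are decoys.

```bash
cat > h.py <<'E'
from plant import *
import numpy as np, cv2
def ray(r,p):
    f=210/np.tan(np.radians(r["vfov"]/2)); M=np.array(r["cam_to_world"])
    d=M[:3,:3]@np.array([(p[0]-r["cx"])/f,-(p[1]-r["cy"])/f,-1]); return M[:3,3],d
def atz(r,p,z):
    o,d=ray(r,p); return o+d*(z-o[2])/d[2]
def tri(r1,p1,r2,p2):
    o1,d1=ray(r1,p1);o2,d2=ray(r2,p2);d1=d1/np.linalg.norm(d1);d2=d2/np.linalg.norm(d2)
    t=np.linalg.lstsq(np.c_[d1,-d2],o2-o1,rcond=None)[0]
    a=o1+d1*t[0];b=o2+d2*t[1];return (a+b)/2,np.linalg.norm(a-b)
def proj(r,P):
    M=np.linalg.inv(r["cam_to_world"]);f=210/np.tan(np.radians(r["vfov"]/2))
    q=M[:3,:3]@np.array(P)+M[:3,3];return r["cx"]-f*q[0]/q[2],r["cy"]+f*q[1]/q[2]
Z=dict(bush_wide_center=.017,bush_narrow_center=.017,gauge_seat=.012,axle_tip=.069,clamp_a=0,block_a=0)
E
python3 - <<'E'
from h import *
R={c:read_camera(c) for c in("top","scene")}
for n,z in Z.items():
    for c in R:
        for d in place_of(n,c):
            if d["p"]>.15: print(n,c,round(d["p"],2),np.round(d["location"],1),np.round(atz(R[c],d["location"],z),4))
t=R["top"]["color"][:,:,::-1]
a=cv2.resize(t[150:270,295:435],None,fx=5,fy=5,interpolation=cv2.INTER_CUBIC)
cv2.imwrite("pics/topz.png",a)
s=R["scene"]["color"][:,:,::-1]
cv2.imwrite("pics/sz.png",cv2.resize(s[130:220,260:360],None,fx=6,fy=6,interpolation=cv2.INTER_CUBIC))
E
```

```text
bush_wide_center top 0.8 [408.9 207. ] [ 0.541  -0.3552  0.017 ]
bush_wide_center top 0.54 [243.6 164. ] [ 0.6237 -0.0119  0.017 ]
bush_wide_center top 0.51 [405.9 241.9] [ 0.4688 -0.349   0.017 ]
bush_wide_center scene 0.79 [338.  158.5] [ 0.4656 -0.3451  0.017 ]
bush_wide_center scene 0.75 [311.6 148. ] [ 0.5407 -0.3493  0.017 ]
bush_narrow_center top 0.72 [247.3 200.4] [ 0.5486 -0.0211  0.017 ]
bush_narrow_center top 0.51 [329.8 243.8] [ 0.4624 -0.1919  0.017 ]
bush_narrow_center scene 0.51 [310.3 199.5] [ 0.4677 -0.1887  0.017 ]
gauge_seat top 0.96 [362.5 183.1] [ 0.5895 -0.2593  0.012 ]
gauge_seat top 0.7 [202.9 220.3] [0.5063 0.0694 0.012 ]
gauge_seat top 0.62 [309.3 178.9] [ 0.5961 -0.1483  0.012 ]
gauge_seat scene 0.93 [283.3 164.7] [ 0.5789 -0.2662  0.012 ]
gauge_seat scene 0.69 [236.3 280.1] [0.5082 0.0772 0.012 ]
axle_tip top 0.73 [135.6 224.7] [0.4936 0.1901 0.069 ]
axle_tip scene 0.76 [207.  312.8] [0.4973 0.1907 0.069 ]
clamp_a top 0.87 [248.7 199.1] [ 0.5527 -0.023   0.    ]
clamp_a top 0.86 [249.5 280. ] [ 0.3849 -0.0281  0.    ]
clamp_a top 0.62 [330.9 244.9] [ 0.46   -0.1962  0.    ]
clamp_a scene 0.8 [244.1 243.6] [ 0.5463 -0.0175  0.    ]
clamp_a scene 0.63 [311.9 269.1] [ 0.3859 -0.0269  0.    ]
block_a top 0.64 [255.3 236.6] [ 0.4747 -0.0383  0.    ]
block_a top 0.55 [246.5 166.1] [ 0.622  -0.0169  0.    ]
block_a scene 0.78 [278.2 252.6] [ 0.4687 -0.0312  0.    ]
block_a scene 0.77 [212.2 234. ] [ 0.623  -0.0071  0.    ]
```

View pics/topz.png

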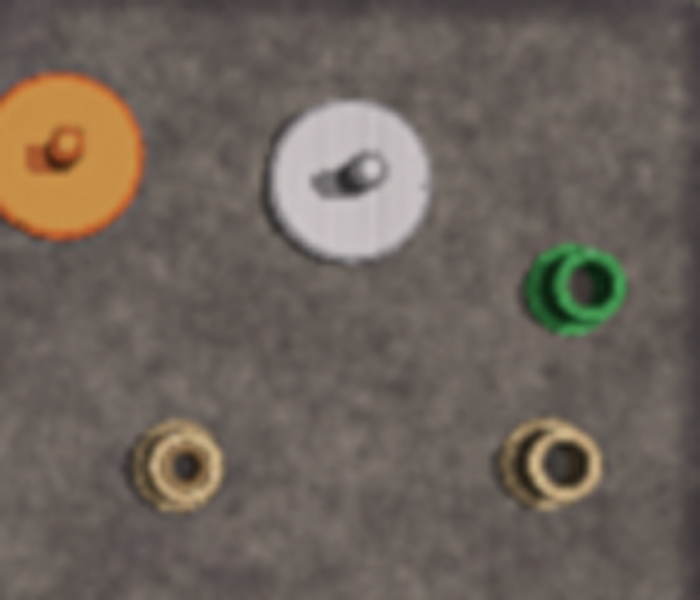

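View pics/sz.png

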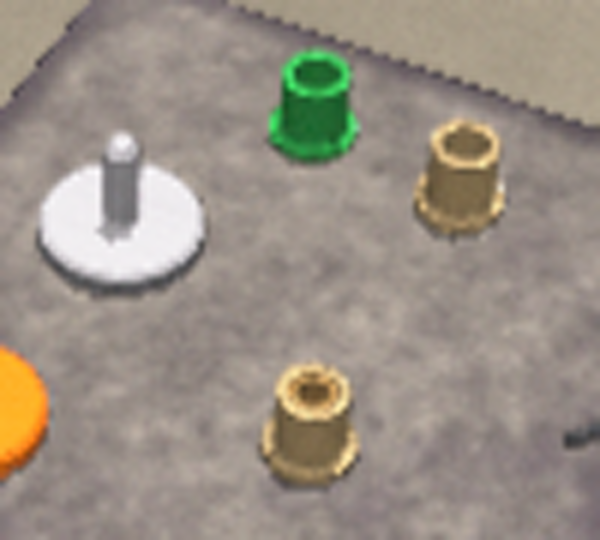

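```bash
python3 - <<'E'
import plant
print([n for n in dir(plant) if not n.startswith('__')], getattr(plant,'tip_extent',None))
from h import *
R={c:read_camera(c) for c in("top","scene")}
# bush: trace masks & gauge
for n in("bush_wide_center","gauge_seat"):
  for c in R:
    for d in trace(n,c):
        if d["p"]>.3:
            ys,xs=np.nonzero(d["pixels"]); print(n,c,round(d["p"],2),np.round(d["location"],1),xs.min(),xs.max(),ys.min(),ys.max())
# tops of wide bush / green / pin picked by eye from zooms
print("bush top", tri(R["top"],(295+563/5-.4,150+464/5-.4),R["scene"],(260+465/6-.4,130+143/6-.4)))
print("pin top", tri(R["top"],(295+370/5-.4,150+166/5-.4),R["scene"],(260+121/6-.4,130+143/6-.4)))
print("gauge base",[atz(R[c],p,.012) for c,p in(("top",(295+351/5-.4,150+181/5-.4)),("scene",(260+122/6-.4,130+221/6-.4)))])
E
```

```text
['Unreachable', 'get_state', 'place_of', 'read_camera', 'sign_off', 'tip_extent', 'trace'] 0.017
bush_wide_center top 0.69 [408.6 206.7] 400 419 198 217
bush_wide_center top 0.64 [402.6 240. ] 394 414 234 251
bush_wide_center scene 0.8 [338.  159.7] 330 343 150 167
bush_wide_center scene 0.54 [309.9 147.4] 304 318 139 156
gauge_seat top 0.89 [306.4 182.1] 290 323 165 197
gauge_seat top 0.66 [202.  221.9] 184 218 206 237
gauge_seat top 0.57 [362.3 184.5] 348 381 170 202
gauge_seat scene 0.96 [251.2 197. ] 239 267 184 210
gauge_seat scene 0.9 [237.1 282.8] 220 254 269 299
gauge_seat scene 0.86 [282.1 168.2] 266 293 154 178
gauge_seat scene 0.61 [310.2 203.1] 303 319 190 211
bush top (array([ 0.46900238, -0.34725269,  0.03103708]), np.float64(0.002501192637033187))
pin top (array([ 0.58688881, -0.26454214,  0.04788106]), np.float64(0.0019080504970822164))
gauge base [array([ 0.58390822, -0.26416903,  0.012     ]), array([ 0.5834106 , -0.25686094,  0.012     ])]
```

```bash
python3 -m crank '[[-1,3.7,-2.1,0,0,0,0],[-1,3.7,-2.1,0,0,0,0],[-1,3.7,-2.1,0,0,0,0],[-1,3.7,-2.1,0,0,0,0],[-1,3.7,-2.1,0,0,0,0]]' 60; python3 -m crank '[[-1,3.7,-2.1,1,0,0,0],[-1,3.7,-2.1,1,0,0,0],[-1,3.7,-2.1,2,0,0,0],[-1,2,-2.1,3,0,0,0],[-1,0,0,0,0,0,0]]'
cat > aim.py <<'E'
import sys
from h import *
from scipy.spatial.transform import Rotation as Ro
def aim(P):
    s=get_state();R=Ro.from_quat(s["tcp_rot"])
    print("t",round(s["time"],2),"tcp",np.round(s["eef_pos"],4),"F",np.round(s["contact_force"],1),"op",round(s["opening"],3),"tool z",np.round(R.as_matrix()[:,2],4),"y",np.round(R.as_matrix()[:,1],3))
    print("delta tool cm",np.round(100*R.inv().apply(np.array(P)-s["eef_pos"]),2))
if __name__=="__main__": aim([float(a) for a in sys.argv[1:4]])
E
python3 aim.py .469 -.347 .1
python3 - <<'E'
from h import *
r=read_camera("wrist");cv2.imwrite("pics/w1.png",r["color"][:,:,::-1])
for d in place_of("bush_wide_center","wrist"): print(d["p"],d["location"],atz(r,d["location"],.017))
for d in place_of("gauge_seat","wrist"): print(d["p"],d["location"],atz(r,d["location"],.012))
print("tcp pix",proj(r,get_state()["eef_pos"]))
E
```

```text
time: 1.65
eef_pos: [0.362, -0.4769, 0.2485]
tcp_rot: [0.986, 0.165, 0.0, 0.0]
contact_force: [0.6, -0.8, -0.9]
opening: 1.0
time: 2.15
eef_pos: [0.4569, -0.3507, 0.1733]
tcp_rot: [0.986, 0.168, -0.002, -0.004]
contact_force: [0.3, 0.8, -1.0]
opening: 0.997
t 2.15 tcp [ 0.4569 -0.3507  0.1733] F [ 0.3  0.8 -1. ] op 0.997 tool z [-0.0061  0.0078 -1.    ] y [ 0.331 -0.944 -0.009]
delta tool cm [1.29 0.12 7.33]
0.91 [274.5, 184.9] [ 0.4651316 -0.3460788  0.017    ]
0.74 [313.5, 106.1] [ 0.54182367 -0.35485535  0.017     ]
0.68 [228.3, 14.8] [ 0.58562838 -0.26340397  0.012     ]
tcp pix (np.float64(288.66840985641306), np.float64(283.9030839010968))
```

View pics/w1.png

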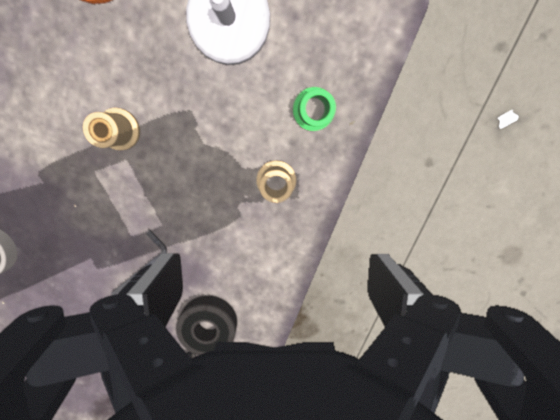

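```bash
python3 aim.py .467 -.3465 .027; python3 -m crank '[[-1,0.5,0,2,0,0,0],[-1,0.5,0,3,0,0,0],[-1,0.1,0,2,0,0,0],[-1,0,0,1,0,0,0],[-1,0,0,0,0,0,0]]';python3 aim.py .467 -.3465 .027
python3 - <<'E'
from h import *
r=read_camera("wrist");cv2.imwrite("pics/w2.png",r["color"][:,:,::-1])
for d in place_of("bush_wide_center","wrist"): print(d["p"],d["location"],atz(r,d["location"],.017))
print("tcp pix",proj(r,get_state()["eef_pos"]))
E
```

```text
t 2.3 tcp [ 0.4577 -0.3568  0.1791] F [ 0.4 -0.3  0.1] op 1.003 tool z [ 7.0e-04 -1.3e-03 -1.0e+00] y [ 0.327 -0.945  0.001]
delta tool cm [ 1.21 -0.69 15.21]
time: 2.8
eef_pos: [0.4672, -0.3534, 0.0979]
tcp_rot: [0.986, 0.165, -0.0, -0.0]
contact_force: [0.1, 0.8, -0.3]
opening: 1.002
t 2.8 tcp [ 0.4672 -0.3534  0.0979] F [ 0.1  0.8 -0.3] op 1.002 tool z [-8.e-04  6.e-04 -1.e+00] y [ 0.325 -0.946 -0.001]
delta tool cm [ 0.21 -0.65  7.09]
0.91 [263.8, 218.9] [ 0.46518315 -0.34589686  0.017     ]
0.77 [315.5, 114.9] [ 0.54203025 -0.35500263  0.017     ]
tcp pix (np.float64(276.95758852753784), np.float64(275.17437932379903))
```

View pics/w2.png

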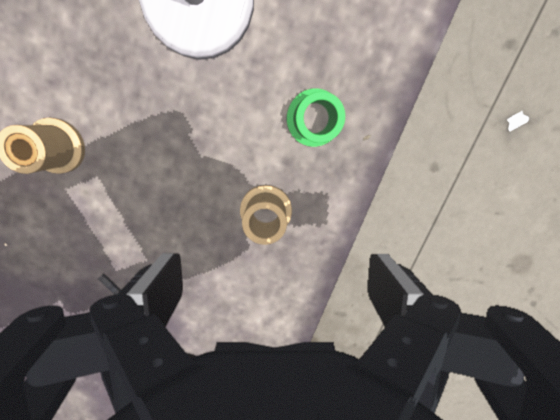

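```bash
python3 -m crank '[[-1,0.1,-0.7,1,0,0,0],[-1,0,0,2.5,0,0,0],[-1,0,0,2.2,0,0,0],[-1,0,0,1.3,0,0,0],[-1,0,0,0,0,0,0]]';python3 -m crank '[[-1,0,0,0,0,0,0],[-1,0,0,0,0,0,0]]'; python3 aim.py .4655 -.346 .027
```

```text
time: 3.4
eef_pos: [0.4655, -0.3443, 0.0265]
tcp_rot: [0.986, 0.166, -0.001, -0.002]
contact_force: [0.3, 0.7, -0.6]
opening: 1.003
time: 3.6
eef_pos: [0.4674, -0.3463, 0.0298]
tcp_rot: [0.986, 0.166, 0.001, 0.001]
contact_force: [1.2, 0.0, 0.2]
opening: 0.999
t 3.6 tcp [ 0.4674 -0.3463  0.0298] F [1.2 0.  0.2] op 0.999 tool z [ 0.0019 -0.002  -1.    ] y [ 0.327 -0.945  0.002]
delta tool cm [-0.16 -0.09  0.28]
```

```bash
python3 -m crank '[[0.2,-0.1,0,0,0,0,0],[0.6,0,0,0,0,0,0],[1,0,0,0,0,0,0],[1,0,0,0,0,0,0],[1,0,0,0,0,0,0]]' 50;python3 -m crank '[[1,0,0,0,0,0,0],[1,0,0,0,0,0,0],[1,0,0,0,0,0,0],[1,0,0,0,0,0,0]]'; python3 aim.py .4655 -.346 .027
python3 - <<'E'
from h import *
r=read_camera("wrist");cv2.imwrite("pics/w3.png",r["color"][:,:,::-1])
E
```

```text
time: 4.1
eef_pos: [0.4658, -0.3461, 0.0289]
tcp_rot: [0.986, 0.166, 0.0, 0.0]
contact_force: [-1.7, 0.8, 3.7]
opening: 0.315
time: 4.5
eef_pos: [0.4658, -0.3461, 0.0288]
tcp_rot: [0.986, 0.166, 0.0, 0.0]
contact_force: [-0.2, 0.1, 4.5]
opening: 0.314
t 4.5 tcp [ 0.4658 -0.3461  0.0288] F [-0.2  0.1  4.5] op 0.314 tool z [ 3.e-04 -4.e-04 -1.e+00] y [ 0.327 -0.945  0.001]
delta tool cm [-0.02 -0.02  0.18]
```

View pics/w3.png

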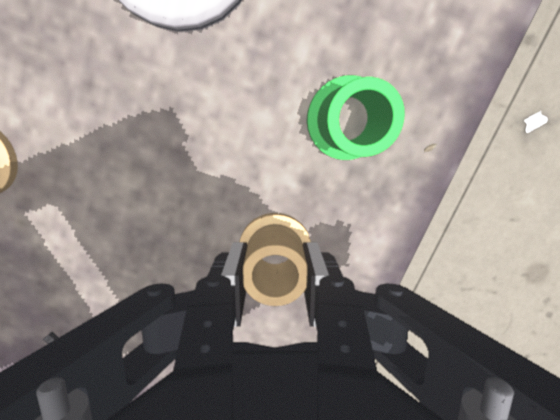

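Bush gripped: its mouth shows at (275,273) between the pads, opening about 27 mm. Next I lift it and measure where the bush sits relative to the TCP.

```bash
python3 -m crank '[[1,0,0,-0.5,0,0,0],[1,0,0,-2,0,0,0],[1,0,0,-3,0,0,0],[1,0,0,-2.5,0,0,0],[1,0,0,0,0,0,0]]';python3 -m crank '[[1,0,0,0,0,0,0],[1,0,0,0,0,0,0],[1,0,0,0,0,0,0]]'; python3 aim.py .5855 -.2625 .11
python3 - <<'E'
from h import *
from scipy.spatial.transform import Rotation as Ro
r=read_camera("wrist");cv2.imwrite("pics/w4.png",r["color"][:,:,::-1])
s=get_state();R=Ro.from_quat(s["tcp_rot"])
for d in place_of("bush_wide_center","wrist"):
    P=atz(r,d["location"],s["eef_pos"][2]-.0118);print(d["p"],d["location"],100*R.inv().apply(P-s["eef_pos"]))
for d in place_of("gauge_seat","wrist"): print(d["p"],d["location"],atz(r,d["location"],.012))
for d in trace("gauge_seat","wrist"): print(d["p"],d["location"])
a=r["color"][180:330,200:350,::-1];cv2.imwrite("pics/w4z.png",cv2.resize(a,None,fx=4,fy=4,interpolation=cv2.INTER_CUBIC))
E
```

```text
time: 5.05
eef_pos: [0.4673, -0.3476, 0.1119]
tcp_rot: [0.986, 0.166, 0.002, 0.003]
contact_force: [0.0, -0.2, -1.2]
opening: 0.314
time: 5.35
eef_pos: [0.4646, -0.3449, 0.1061]
tcp_rot: [0.986, 0.166, -0.001, -0.002]
contact_force: [0.2, -0.2, -1.4]
opening: 0.32
t 5.35 tcp [ 0.4646 -0.3449  0.1061] F [ 0.2 -0.2 -1.4] op 0.32 tool z [-0.0027  0.0028 -1.    ] y [ 0.327 -0.945 -0.004]
delta tool cm [14.12 -3.84 -0.4 ]
0.92 [271.3, 261.4] [ 0.09429128 -0.19344365  1.18047727]
0.73 [329.1, 119.5] [6.68109608 2.27771174 1.16351337]
0.6 [216.5, 21.3]
```

View pics/w4.png

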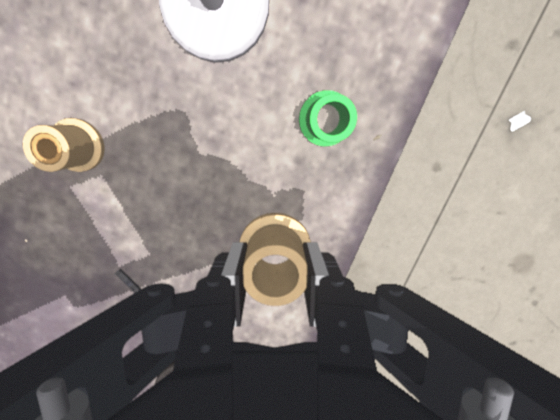

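View pics/w4z.png

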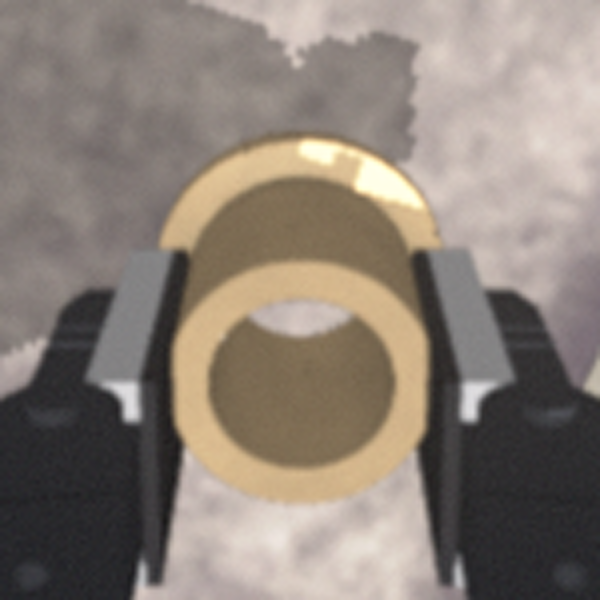

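```bash
python3 -m crank '[[1,2,-0.6,0,0,0,0],[1,4,-1.2,0,0,0,0],[1,4,-1.2,0,0,0,0],[1,3,-0.8,0,0,0,0],[1,0.9,-0.2,0,0,0,0]]';python3 -m crank '[[1,0,0,0,0,0,0],[1,0,0,0,0,0,0],[1,0,0,0,0,0,0],[1,0,0,0,0,0,0],[1,0,0,0,0,0,0]]'; python3 aim.py .5855 -.2625 .11
python3 - <<'E'
from h import *
s=get_state();print(s["eef_pos"])
r=read_camera("wrist");cv2.imwrite("pics/w5.png",r["color"][:,:,::-1])
s=get_state();print(s["eef_pos"])
for n in("bush_wide_center","gauge_seat"):
  for d in place_of(n,"wrist"):
    print(n,d["p"],d["location"],atz(r,d["location"],.012))
r=read_camera("top");cv2.imwrite("pics/t5.png",cv2.resize(r["color"][120:270,280:440,::-1],None,fx=4,fy=4))
r=read_camera("scene");cv2.imwrite("pics/s5.png",cv2.resize(r["color"][80:230,240:400,::-1],None,fx=4,fy=4))
E
```

```text
time: 6.05
eef_pos: [0.586, -0.2607, 0.1082]
tcp_rot: [0.986, 0.167, 0.0, -0.0]
contact_force: [-1.0, -0.4, -0.3]
opening: 0.316
time: 6.55
eef_pos: [0.5832, -0.2634, 0.1084]
tcp_rot: [0.986, 0.165, -0.0, 0.0]
contact_force: [0.4, -0.1, -1.1]
opening: 0.317
t 6.55 tcp [ 0.5832 -0.2634  0.1084] F [ 0.4 -0.1 -1.1] op 0.317 tool z [-1.e-04 -0.e+00 -1.e+00] y [ 0.325 -0.946 -0.   ]
delta tool cm [ 0.24 -0.01 -0.16]
[ 0.58324094 -0.26338377  0.10839141]
[ 0.58338024 -0.26323631  0.10839244]
bush_wide_center 0.6 [367.4, 299.0] [ 0.53957511 -0.35762927  0.012     ]
bush_wide_center 0.56 [274.8, 261.8] [ 0.54608319 -0.27624782  0.012     ]
gauge_seat 0.74 [273.4, 210.8] [ 0.58484858 -0.26174161  0.012     ]
gauge_seat 0.74 [114.7, 147.3] [ 0.59235377 -0.14073071  0.012     ]
```

View pics/w5.png

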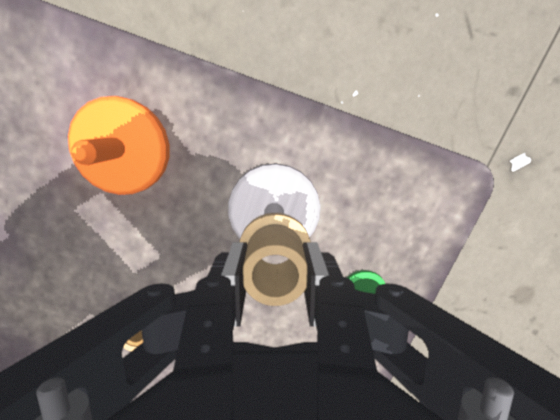

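View pics/s5.png

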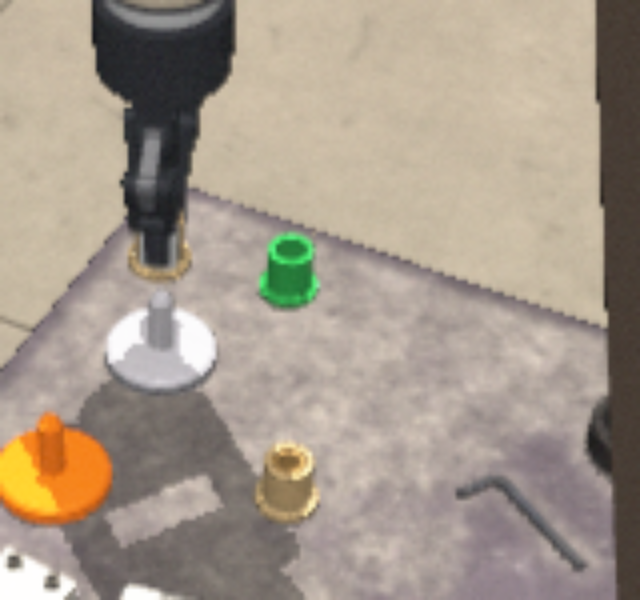

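```bash
python3 - <<'E'
from h import *
from scipy.spatial.transform import Rotation as Ro
R=Ro.from_quat(get_state()["tcp_rot"])
r=read_camera("scene");im=cv2.resize(r["color"][130:190,255:305,::-1],None,fx=10,fy=10,interpolation=cv2.INTER_CUBIC);cv2.imwrite("pics/s6.png",im)
w=read_camera("wrist");cv2.imwrite("pics/w6.png",cv2.resize(w["color"][150:310,215:335,::-1],None,fx=4,fy=4,interpolation=cv2.INTER_CUBIC))
# project predicted base circle & vertical axis of pin at nominal seat
for P in ([.5835,-.2634,.012],[.5835,-.2634,.054],[.5835,-.2634,.084]):
    print(np.round(proj(r,P),2),np.round(proj(w,P),2))
print("lateral px/mm along tool x in scene:", (np.array(proj(r,[.5835+.00945,-.2634+.00327,.08]))-proj(r,[.5835,-.2634,.08]))/10)
E
```

```text
[281.13 164.79] [275.45 214.13]
[281.18 152.31] [275.66 233.62]
[281.22 142.97] [275.87 253.51]
lateral px/mm along tool x in scene: [-0.41449377 -0.04263278]
```

View pics/s6.png

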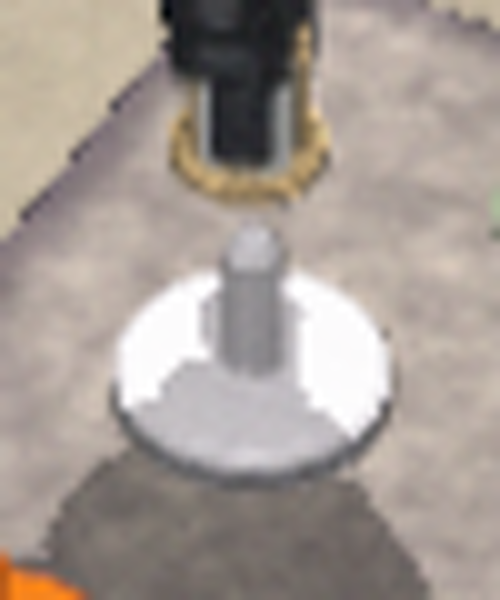

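View pics/w6.png

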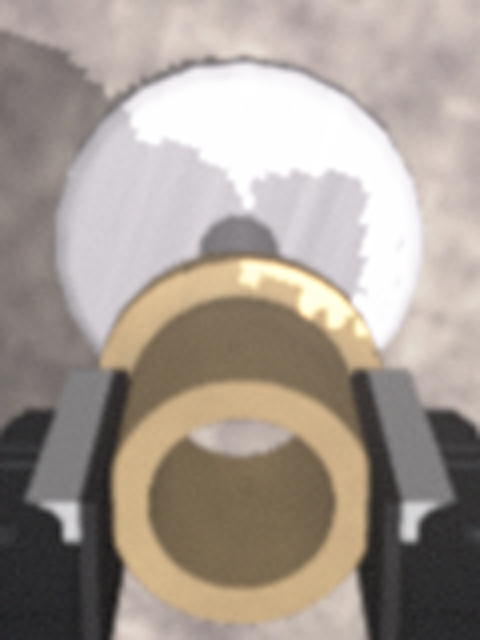

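```bash
python3 -m crank '[[1,-0.05,-0.03,1,0,0,0],[1,0,0,1,0,0,0],[1,0,0,0.7,0,0,0],[1,0,0,0.5,0,0,0],[1,0,0,0,0,0,0]]';python3 -m crank '[[1,0,0,0.3,0,0,0],[1,0,0,0.3,0,0,0],[1,0,0,0,0,0,0]]';  python3 aim.py .5835 -.263 .04
python3 - <<'E'
from h import *
r=read_camera("scene");im=cv2.resize(r["color"][130:190,255:305,::-1],None,fx=10,fy=10,interpolation=cv2.INTER_CUBIC);cv2.imwrite("pics/s7.png",im)
w=read_camera("wrist");cv2.imwrite("pics/w7.png",cv2.resize(w["color"][150:310,215:335,::-1],None,fx=4,fy=4,interpolation=cv2.INTER_CUBIC))
E
```

```text
time: 7.4
eef_pos: [0.5825, -0.262, 0.0747]
tcp_rot: [0.986, 0.166, -0.001, -0.001]
contact_force: [-0.3, 0.1, -1.2]
opening: 0.32
time: 7.7
eef_pos: [0.5832, -0.2624, 0.0701]
tcp_rot: [0.986, 0.166, -0.0, -0.0]
contact_force: [-1.5, -0.5, -0.9]
opening: 0.32
t 7.7 tcp [ 0.5832 -0.2624  0.0701] F [-1.5 -0.5 -0.9] op 0.32 tool z [-3.e-04  2.e-04 -1.e+00] y [ 0.327 -0.945 -0.   ]
delta tool cm [0.01 0.06 3.01]
```

View pics/s7.png

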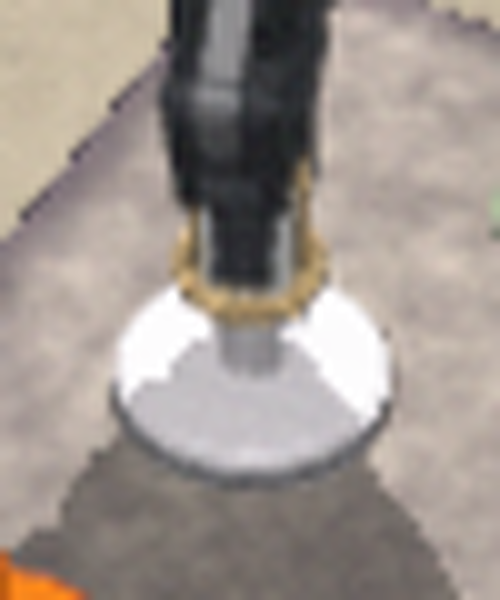

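View pics/w7.png

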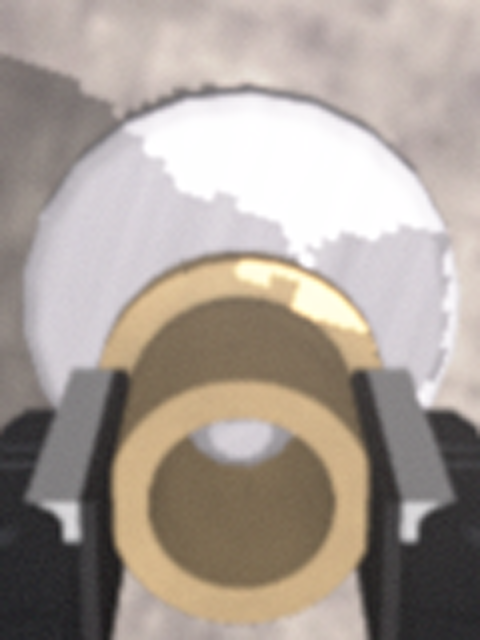

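The pin's nose shows inside the bore, centred, with no contact. Continuing down.

```bash
python3 -m crank '[[1,0,0,0.5,0,0,0],[1,0,0,0.5,0,0,0],[1,0,0,0.5,0,0,0],[1,0,0,0.4,0,0,0],[1,0,0,0.4,0,0,0]]';python3 -m crank '[[1,0,0,0.3,0,0,0],[1,0,0,0.1,0,0,0],[1,0,0,0.1,0,0,0],[1,0,0,0,0,0,0],[1,0,0,0,0,0,0]]';  python3 aim.py .5835 -.263 .04
```

```text
time: 8.3
eef_pos: [0.5831, -0.2624, 0.0466]
tcp_rot: [0.986, 0.166, -0.0, -0.0]
contact_force: [0.7, 0.4, 0.1]
opening: 0.318
time: 8.8
eef_pos: [0.5834, -0.2626, 0.0426]
tcp_rot: [0.986, 0.166, 0.0, 0.0]
contact_force: [0.0, 0.9, -1.4]
opening: 0.316
t 8.8 tcp [ 0.5834 -0.2626  0.0426] F [ 0.   0.9 -1.4] op 0.316 tool z [ 3.e-04 -2.e-04 -1.e+00] y [ 0.327 -0.945  0.   ]
delta tool cm [-0.01  0.04  0.26]
```

```bash
python3 -m crank '[[1,0,0,0.1,0,0,0],[1,0,0,0.1,0,0,0],[1,0,0,0,0,0,0],[1,0,0,0,0,0,0]]';  python3 aim.py .5835 -.263 .04;python3 -m crank '[[1,0,0,0.1,0,0,0],[1,0,0,0,0,0,0],[1,0,0,0,0,0,0]]';  python3 aim.py .5835 -.263 .04
```

```text
time: 9.2
eef_pos: [0.5835, -0.2627, 0.0409]
tcp_rot: [0.986, 0.166, 0.0, 0.0]
contact_force: [-0.7, 0.8, 2.5]
opening: 0.318
t 9.2 tcp [ 0.5835 -0.2627  0.0409] F [-0.7  0.8  2.5] op 0.318 tool z [ 4.e-04 -3.e-04 -1.e+00] y [ 0.327 -0.945  0.   ]
delta tool cm [-0.01  0.03  0.09]
time: 9.5
eef_pos: [0.5835, -0.2626, 0.0408]
tcp_rot: [0.986, 0.166, -0.0, -0.0]
contact_force: [-3.3, 1.5, 6.4]
opening: 0.317
t 9.5 tcp [ 0.5835 -0.2626  0.0408] F [-3.3  1.5  6.4] op 0.317 tool z [-2.e-04  0.e+00 -1.e+00] y [ 0.327 -0.945 -0.   ]
delta tool cm [-0.02  0.03  0.08]
```

```bash
python3 -m crank '[[1,0,0,0.1,0,0,0],[1,0,0,0,0,0,0],[1,0,0,0,0,0,0],[1,0,0,0,0,0,0]]';python3 - <<'E'
from h import *
r=read_camera("scene");im=cv2.resize(r["color"][130:190,255:305,::-1],None,fx=10,fy=10,interpolation=cv2.INTER_CUBIC);cv2.imwrite("pics/s8.png",im)
w=read_camera("wrist");cv2.imwrite("pics/w8.png",w["color"][:,:,::-1])
E
```

```text
time: 9.9
eef_pos: [0.5836, -0.2627, 0.0408]
tcp_rot: [0.986, 0.166, -0.0, -0.0]
contact_force: [-5.3, 3.3, 11.6]
opening: 0.32
```

View pics/s8.png

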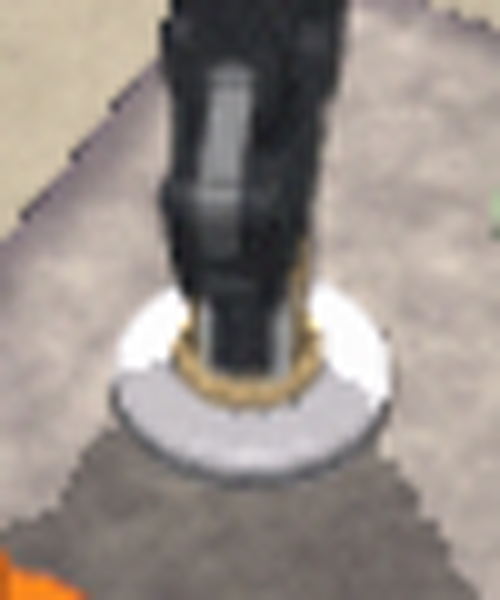

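View pics/w8.png

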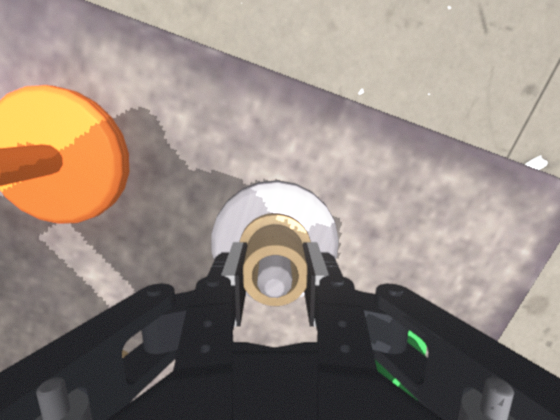

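Seated: the flange is down on the base, the force rises to 11.6 N without further travel, and the TCP is exactly 12 mm above its pick height. Now lifting.

```bash
python3 -m crank '[[1,0,0,-0.5,0,0,0],[1,0,0,-1,0,0,0],[1,0,0,-1.5,0,0,0],[1,0,0,-2,0,0,0],[1,0,0,-3,0,0,0]]';python3 -m crank '[[1,0,0,-3,0,0,0],[1,0,0,-3,0,0,0],[1,0,0,-2,0,0,0],[1,0,0,-0.5,0,0,0],[1,0,0,0,0,0,0]]';  python3 aim.py .495 .19 .2
```

```text
time: 10.5
eef_pos: [0.5823, -0.2619, 0.1179]
tcp_rot: [0.986, 0.166, -0.001, -0.001]
contact_force: [0.5, -0.5, -1.2]
opening: 0.317
time: 11.0
eef_pos: [0.5837, -0.2628, 0.2047]
tcp_rot: [0.986, 0.166, 0.001, 0.001]
contact_force: [-0.1, 0.1, -0.7]
opening: 0.314
t 11.0 tcp [ 0.5837 -0.2628  0.2047] F [-0.1  0.1 -0.7] op 0.314 tool z [ 0.0021 -0.0014 -1.    ] y [ 0.327 -0.945  0.002]
delta tool cm [  6.41 -45.69   0.39]
```

```bash
python3 -m crank '[[1,0.2,-1,0,0,0,0],[1,0.3,-2,0,0,0,0],[1,0.5,-3,0,0,0,0],[1,0.5,-4,0,0,0,0],[1,0.5,-4,0,0,0,0]]';python3 -m crank '[[1,0.5,-4,0,0,0,0],[1,0.5,-4,0,0,0,0],[1,0.5,-4,0,0,0,0],[1,0.5,-4,0,0,0,0],[1,0.5,-4,0,0,0,0]]'; python3 -m crank '[[1,0.5,-4,0,0,0,0],[1,0.5,-3,0,0,0,0],[1,0.5,-2,0,0,0,0],[1,0.4,-2,0,0,0,0],[1,0,-0.7,0,0,0,0]]';python3 -m crank '[[1,0,0,0,0,0,0],[1,0,0,0,0,0,0],[1,0,0,0,0,0,0],[1,0,0,0,0,0,0]]'; python3 aim.py .495 .19 .2
python3 - <<'E'
from h import *
w=read_camera("wrist");cv2.imwrite("pics/w9.png",w["color"][:,:,::-1])
for d in place_of("axle_tip","wrist"): print(d["p"],d["location"],atz(w,d["location"],.069))
t=read_camera("top");cv2.imwrite("pics/t9.png",t["color"][:,:,::-1])
E
```

```text
time: 11.5
eef_pos: [0.5548, -0.1208, 0.2015]
tcp_rot: [0.986, 0.166, -0.001, -0.001]
contact_force: [-0.0, 0.7, -1.0]
opening: 0.315
time: 12.0
eef_pos: [0.5124, 0.0763, 0.2018]
tcp_rot: [0.986, 0.166, -0.001, -0.001]
contact_force: [0.2, 0.9, -0.6]
opening: 0.318
time: 12.5
eef_pos: [0.4922, 0.1926, 0.2019]
tcp_rot: [0.986, 0.167, -0.001, -0.0]
contact_force: [-0.7, -0.6, -2.8]
opening: 0.316
time: 12.9
eef_pos: [0.4947, 0.1895, 0.2033]
tcp_rot: [0.986, 0.165, -0.0, 0.0]
contact_force: [-0.1, -0.1, 0.0]
opening: 0.316
t 12.9 tcp [0.4947 0.1895 0.2033] F [-0.1 -0.1  0. ] op 0.316 tool z [-1.e-04 -1.e-04 -1.e+00] y [ 0.325 -0.946  0.   ]
delta tool cm [ 0.05 -0.03  0.33]
0.63 [277.5, 200.5] [0.49585418 0.18739078 0.069     ]
```

View pics/w9.png

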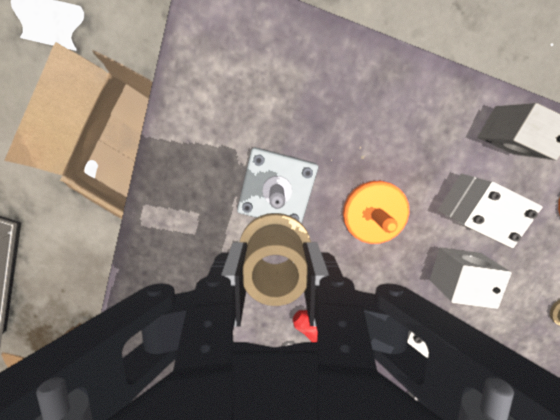

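View pics/t9.png

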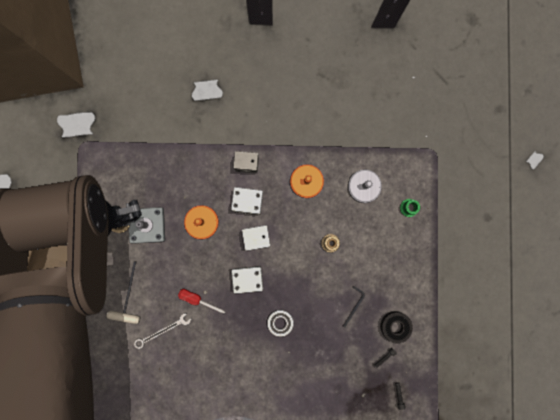

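The row is untouched. The axle tip is at (278,200) in the wrist view. I lower part way, then compare again.

```bash
python3 -m crank '[[1,-0.1,0.2,1.5,0,0,0],[1,0,0,2.5,0,0,0],[1,0,0,2.5,0,0,0],[1,0,0,1.3,0,0,0],[1,0,0,0,0,0,0]]';python3 -m crank '[[1,0,0,0,0,0,0],[1,0,0,0,0,0,0],[1,0,0,0,0,0,0],[1,0,0,0,0,0,0]]'; python3 aim.py .4945 .187 .108
python3 - <<'E'
from h import *
w=read_camera("wrist");e=get_state()["eef_pos"];cv2.imwrite("pics/w10.png",cv2.resize(w["color"][150:310,175:375,::-1],None,fx=4,fy=3.75,interpolation=cv2.INTER_CUBIC))
for d in place_of("axle_tip","wrist"): print(d["p"],d["location"],atz(w,d["location"],.069))
r=read_camera("scene");cv2.imwrite("pics/s10.png",cv2.resize(r["color"][270:350,165:255,::-1],None,fx=7,fy=7,interpolation=cv2.INTER_CUBIC))
for z in(.018,.069,.1): print(proj(w,[e[0],e[1],z]),proj(r,[e[0],e[1],z]))
print("px/mm tool x scene",(np.array(proj(r,[e[0]+.00945,e[1]+.00327,.08]))-proj(r,[e[0],e[1],.08]))/10)
E
```

```text
time: 13.55
eef_pos: [0.4922, 0.1875, 0.1222]
tcp_rot: [0.986, 0.166, -0.003, 0.0]
contact_force: [-0.3, 0.1, -0.4]
opening: 0.311
time: 13.95
eef_pos: [0.4948, 0.1882, 0.1264]
tcp_rot: [0.986, 0.166, 0.001, -0.0]
contact_force: [0.1, -0.6, -0.2]
opening: 0.315
t 13.95 tcp [0.4948 0.1882 0.1264] F [ 0.1 -0.6 -0.2] op 0.315 tool z [ 1.9e-03  3.0e-04 -1.0e+00] y [ 0.327 -0.945  0.   ]
delta tool cm [-0.07  0.1   1.84]
0.54 [500.2, 300.9] [0.49771139 0.03005296 0.069     ]
(np.float64(274.64553830786997), np.float64(209.59903911409367)) (np.float64(211.98267940151186), np.float64(325.3657906648179))
(np.float64(274.70904843412984), np.float64(231.6149630017591)) (np.float64(208.980087747878), np.float64(312.34226615648964))
(np.float64(274.7662851757929), np.float64(251.45620442642192)) (np.float64(207.02027152147792), np.float64(303.84170477464113))
px/mm tool x scene [-0.53947356 -0.07639838]
```

View pics/w10.png

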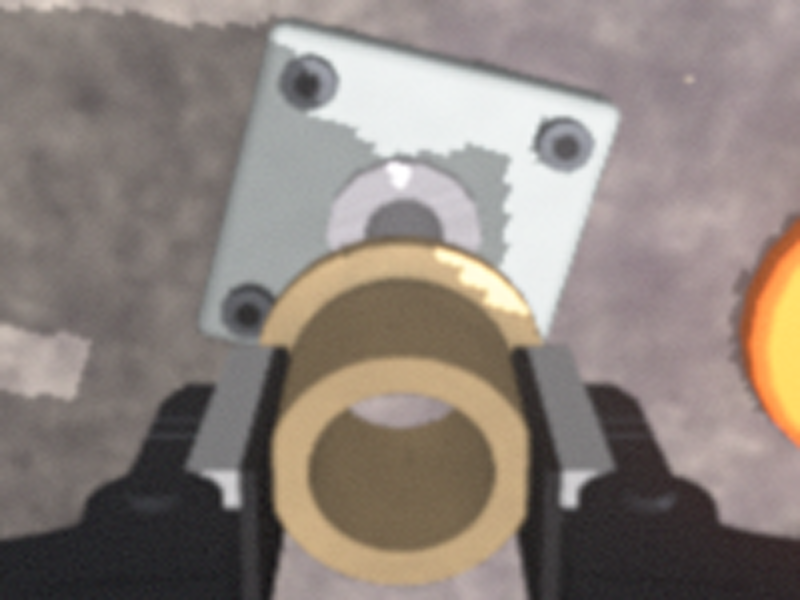

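View pics/s10.png

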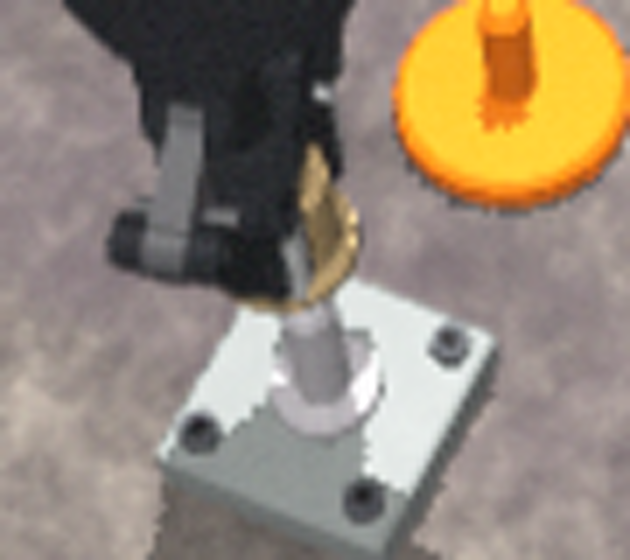

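```bash
python3 - <<'E'
from h import *
def circ(c,r,z,n=72):
    a=np.linspace(0,2*np.pi,n);return np.c_[c[0]+r*np.cos(a),c[1]+r*np.sin(a),0*a+z]
from scipy.spatial.transform import Rotation as Ro
w=read_camera("wrist");s=get_state();e=s["eef_pos"];R=Ro.from_quat(s["tcp_rot"]);print(e)
# camera in tool frame -> rebuild gauge-hover camera
M=np.array(w["cam_to_world"]);T=np.eye(4);T[:3,:3]=R.as_matrix();T[:3,3]=e;C=np.linalg.inv(T)@M
g=dict(w);Tg=T.copy();Tg[:3,3]=[.5834,-.2632,.1084];Tg[:3,:3]=Ro.from_quat([.98625,.16525,0,0]).as_matrix();g["cam_to_world"]=Tg@C
def ext(r,P):
    q=np.array([proj(r,p) for p in P]);return q[:,0].min(),q[:,0].max(),q[:,1].min(),q[:,1].max()
print("gauge base pred L R top",np.round(ext(g,circ((.5835,-.2627),.035,.012)),1),"obs L R top",215+57/4,215+422/4,150+58/4)
print("shoulder pred",np.round(ext(w,circ((.4945,.187),.015,.024)),1))
print("flange pred(in tool, dx 0)",np.round(ext(w,circ(e,.019,e[2]-.0288+.008)),1), "top",np.round(ext(w,circ(e,.014,e[2]-.0288+.034)),1))
z=cv2.resize(w["color"][150:310,215:335,::-1],None,fx=5,fy=5,interpolation=cv2.INTER_CUBIC)
cv2.imwrite("pics/w11.png",z[:600])
r=read_camera("scene")
im=cv2.resize(r["color"][270:350,165:255,::-1],None,fx=7,fy=7,interpolation=cv2.INTER_CUBIC)
def dr(P,col):
    q=np.array([proj(r,p) for p in P]);q=((q-[165,270]+.5)*7-.5);cv2.polylines(im,[np.int32(q*8)],False,col,1,cv2.LINE_AA,3)
dr(circ(e,.019,e[2]-.0288),(0,0,255));dr(circ(e,.019,e[2]-.0208),(0,0,255))
dr(circ((.4945,.187),.015,.024),(0,255,0));dr(circ((.4945,.187),.0075,.066),(0,255,0))
cv2.imwrite("pics/s11.png",im)
E
```

```text
[0.49430241 0.18812443 0.12560987]
gauge base pred L R top [227.3 321.  166.5 256.5] obs L R top 229.25 320.5 164.5
shoulder pred [256.6 295.8 192.7 230.5]
flange pred(in tool, dx 0) [237.7 311.9 220.1 288.7] top [242.4 307.4 250.4 309. ]
```

View pics/w11.png

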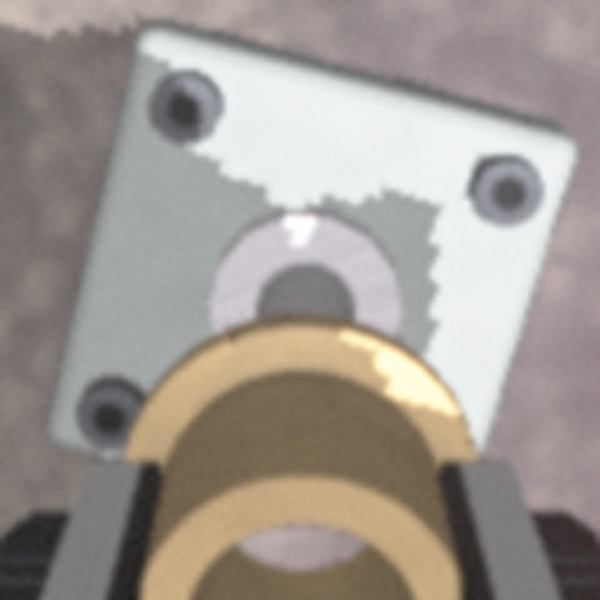

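View pics/s11.png

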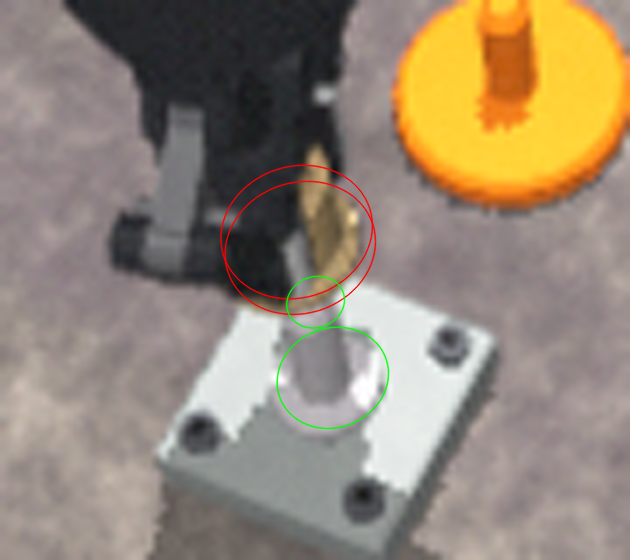

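```bash
python3 -m crank '[[1,-0.1,0.05,0.5,0,0,0],[1,0,0,0.5,0,0,0],[1,0,0,0.5,0,0,0],[1,0,0,0.3,0,0,0],[1,0,0,0,0,0,0]]';python3 -m crank '[[1,0,0,0,0,0,0],[1,0,0,0,0,0,0],[1,0,0,0,0,0,0],[1,0,0,0,0,0,0],[1,0,0,0,0,0,0]]'; cat > ov.py <<'E'
import sys
from h import *
tag=sys.argv[1]
def circ(c,r,z,n=72):
    a=np.linspace(0,2*np.pi,n);return np.c_[c[0]+r*np.cos(a),c[1]+r*np.sin(a),0*a+z]
w=read_camera("wrist");s=get_state();e=s["eef_pos"];print(e,s["tcp_rot"],s["dq"].round(3))
z=cv2.resize(w["color"][170:310,215:335,::-1],None,fx=5,fy=5,interpolation=cv2.INTER_CUBIC);cv2.imwrite(f"pics/w{tag}.png",z[:600])
r=read_camera("scene")
im=cv2.resize(r["color"][275:345,165:245,::-1],None,fx=8,fy=8,interpolation=cv2.INTER_CUBIC)
cv2.imwrite(f"pics/s{tag}.png",im)
t=read_camera("top");cv2.imwrite(f"pics/t{tag}.png",cv2.resize(t["color"][190:260,100:180,::-1],None,fx=8,fy=8,interpolation=cv2.INTER_CUBIC))
E
python3 ov.py 12; python3 aim.py .494 .1873 .1078
```

```text
time: 14.7
eef_pos: [0.4929, 0.1872, 0.1064]
tcp_rot: [0.986, 0.166, -0.001, 0.0]
contact_force: [-0.1, -0.3, -1.6]
opening: 0.314
time: 15.2
eef_pos: [0.4935, 0.1873, 0.1075]
tcp_rot: [0.986, 0.166, 0.0, -0.0]
contact_force: [-0.2, -0.0, -0.8]
opening: 0.317
[0.49347404 0.18729738 0.10744511] [9.86183754e-01 1.65655041e-01 1.05093833e-04 9.15691585e-06] [0.001 0.002 0.002 0.001 0.001 0.   ]
t 15.35 tcp [0.4934 0.1873 0.1074] F [-0.1  0.1 -1.7] op 0.315 tool z [ 1.e-04  1.e-04 -1.e+00] y [ 0.327 -0.945 -0.   ]
delta tool cm [ 0.05  0.02 -0.04]
```

View pics/w12.png

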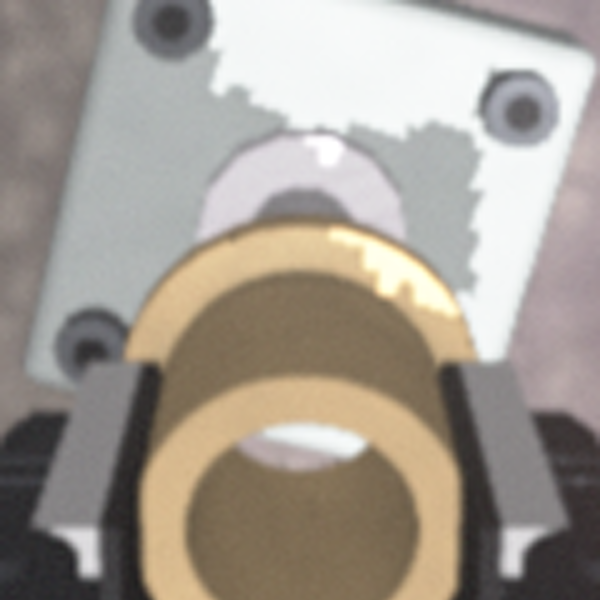

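View pics/s12.png

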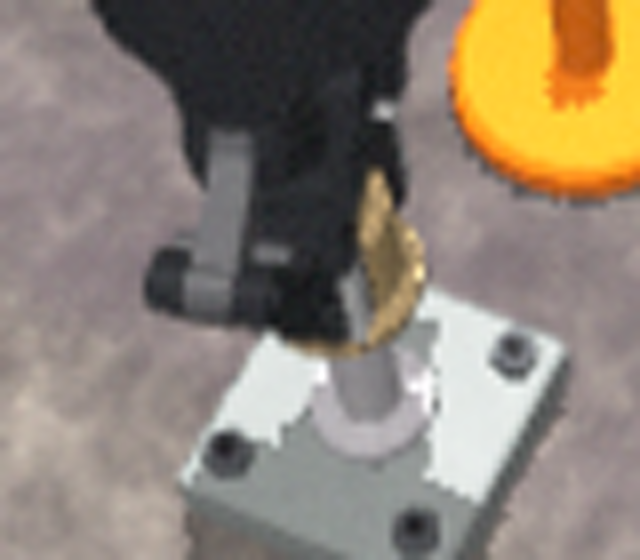

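View pics/t12.png

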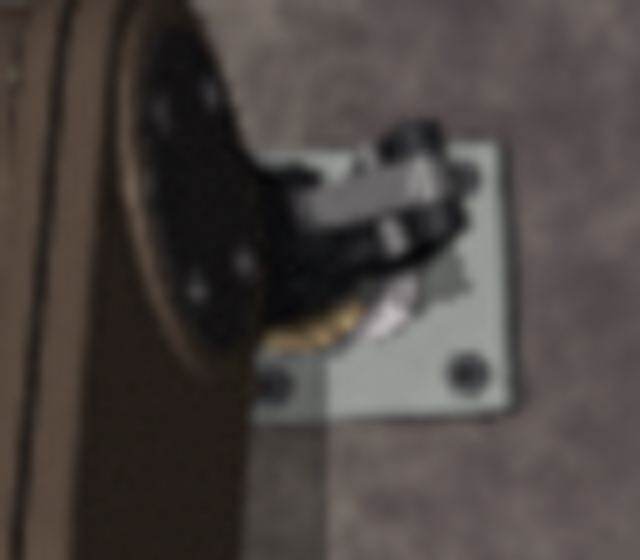

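```bash
cat > cmp.py <<'E'
from h import *
def circ(c,r,z,n=360):
    a=np.linspace(0,2*np.pi,n);return np.c_[c[0]+r*np.cos(a),c[1]+r*np.sin(a),0*a+z]
def ext(r,P):
    q=np.array([proj(r,p) for p in P]);return np.array([q[:,0].min(),q[:,0].max(),q[:,1].min(),q[:,1].max()])
r=read_camera("scene");w=read_camera("wrist");e=get_state()["eef_pos"]
A=np.array([.494,.1873])
def fl(rr,c,zu):
    a=ext(rr,circ(c,.019,zu));b=ext(rr,circ(c,.019,zu+.008));return np.array([min(a[0],b[0]),max(a[1],b[1]),min(a[2],b[2]),max(a[3],b[3])])
tx=np.array([.945,.327]);ty=np.array([.327,-.945])
for rr,k,n in((r,8,"scene"),(w,5,"wrist")):
  for dx,dy,dz in((0,0,0),(.001,0,0),(0,.001,0),(0,0,.001)):
    f=fl(rr,A+dx*tx+dy*ty,.079+dz);s=ext(rr,circ(A,.015,.024))
    print(n,dx,dy,dz,"flange-shoulder (L,R,T,B) zoom px",np.round((f-s)*k,1))
E
python3 cmp.py
```

```text
scene 0 0 0 flange-shoulder (L,R,T,B) zoom px [ -51.6   -5.2 -148.7  -96.1]
scene 0.001 0 0 flange-shoulder (L,R,T,B) zoom px [ -56.    -9.5 -149.3  -96.7]
scene 0 0.001 0 flange-shoulder (L,R,T,B) zoom px [ -50.5   -4.1 -152.6 -100.1]
scene 0 0 0.001 flange-shoulder (L,R,T,B) zoom px [ -52.2   -5.6 -151.   -98.3]
wrist 0 0 0 flange-shoulder (L,R,T,B) zoom px [-79.2  81.2  86.4 251.5]
wrist 0.001 0 0 flange-shoulder (L,R,T,B) zoom px [-79.5  81.5  77.1 242.9]
wrist 0 0.001 0 flange-shoulder (L,R,T,B) zoom px [-69.4  91.   86.4 251.5]
wrist 0 0 0.001 flange-shoulder (L,R,T,B) zoom px [-80.3  82.4  89.2 256.4]
```

```bash
python3 -m crank '[[1,0.05,0.02,0,0,0,0],[1,0,0,0,0,0,0],[1,0,0,0,0,0,0],[1,0,0,0,0,0,0],[1,0,0,0,0,0,0]]';python3 -m crank '[[1,0,0,0,0,0,0],[1,0,0,0,0,0,0],[1,0,0,0,0,0,0],[1,0,0,0,0,0,0],[1,0,0,0,0,0,0]]'; python3 ov.py 13; python3 aim.py .494 .1873 .1078
python3 -c "
from h import *
r=read_camera('scene');cv2.imwrite('pics/s14.png',r['color'][:,:,::-1])"
```

```text
time: 15.95
eef_pos: [0.494, 0.1873, 0.1073]
tcp_rot: [0.986, 0.166, -0.0, -0.0]
contact_force: [0.5, -0.2, -1.4]
opening: 0.319
time: 16.45
eef_pos: [0.494, 0.1872, 0.1073]
tcp_rot: [0.986, 0.166, -0.0, -0.0]
contact_force: [-0.7, 0.9, -1.5]
opening: 0.315
[0.49395764 0.18727103 0.10732787] [9.86183014e-01 1.65659476e-01 7.21736724e-06 6.08407752e-07] [-0.     0.001  0.    -0.002  0.    -0.001]
t 16.6 tcp [0.494  0.1873 0.1073] F [-0.5 -0.  -1.6] op 0.314 tool z [ 0.  0. -1.] y [ 0.327 -0.945 -0.   ]
delta tool cm [ 0.   -0.   -0.05]
```

View pics/w13.png

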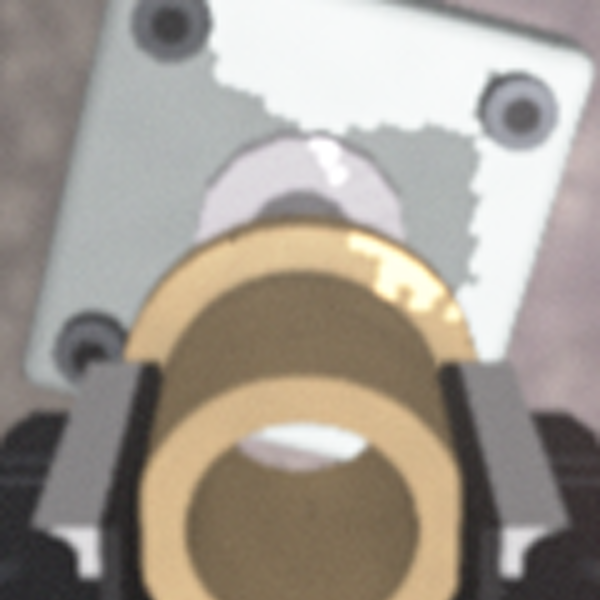

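View pics/s13.png

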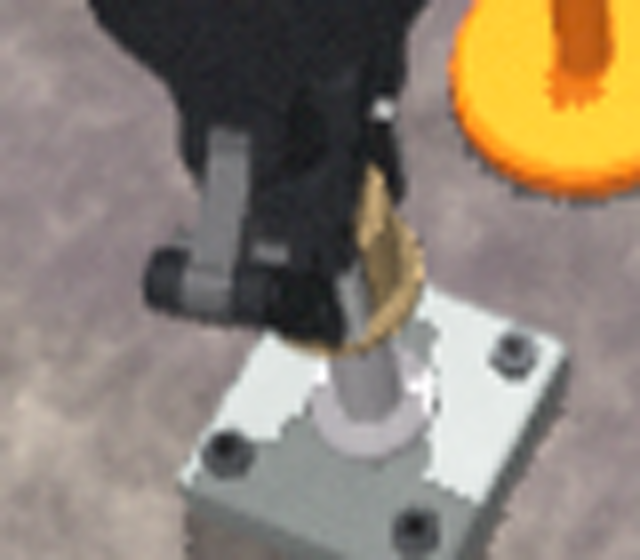

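View pics/s14.png

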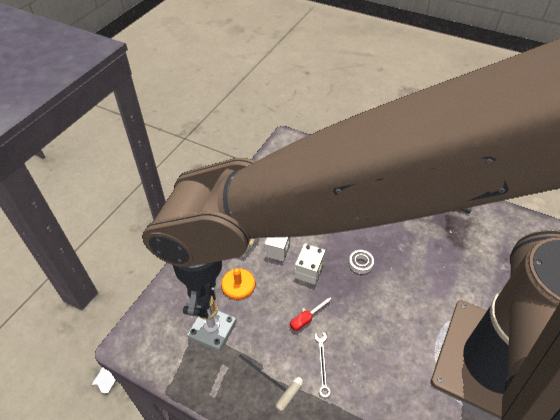

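The pictures agree with the centred model: in the wrist view the flange top edge is 86 px below the shoulder's (86 predicted), and in the scene view the right edges differ by -5 px (-5 predicted). The arm is still and upright.

```bash
python3 -c "
from plant import *
print(sign_off()); s=get_state(); print(s['time'],s['eef_pos'],s['opening'])"
```

```text
the job is handed in; nothing more can be done
None
the job is handed in; nothing more can be done
```

I took the wide-bore brass bush, seated it on the grey gauge pin, carried it over the row and handed the job in while still holding it above the stub axle. The clock read about 16.6 s.

- **Seating:** contact came with the tool exactly 12 mm above its pick height, which is the thickness of the base. The force then rose to about 12 N with no further travel. The wrist camera showed the pin inside the bore, and the scene camera showed the flange on the base.
- **Carry:** the underside was about 17 cm above the bench when passing over the row. The top picture taken just afterwards shows the row, the second brass bush and the look-alikes undisturbed.
- **Final hold:** the tool is vertical and still, with the grip unchanged (opening 0.315) and no contact force beyond noise. By the tool's height the underside is about 9.5 mm above the axle tip. The wrist and scene cameras both put the bush within about 0.5 mm of centre.
- **Disagreement:** the last scene-camera check on the flange's lower edge was off by up to 7 px at 8x zoom. That would mean the bush is about 3 mm higher or 2 mm off sideways. The wrist view and the seating heights did not support either, so I put it down to calibration and picture resolution and left the bush where it was.

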